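# Dial the combination of the green tool lockbox

## Robot

A 6-joint arm with a two-finger parallel gripper is mounted at the origin on the work surface. World frame = base frame: x ahead of the robot, y to its left, z up, the work surface at z = 0. Lengths are in m, angles in rad, forces in N, time in s.
With the tool pointing down it reaches from about 0.3 to 0.775 m from the base axis. Payload 14.6 kg.
Tool frame: the origin (TCP) lies between the finger pads; the fingertips stand 14 mm ahead of it and the grasp point (between the pads) lies 5 mm behind it; z points along the fingers, y is the line along which they close (so a half turn about z gives the same grasp; the last joint's range is limited). The gripper opens to 94 mm and grips with 3 to 60 N. Pads are 16 mm wide; open, the fingers measure 119 mm over their backs; the gripper's body (75 mm by 177 mm) begins 78 mm behind the grasp point.
Start: joints at [-1.27, 0.3, 1.521, -0, 1.321, -0.067], TCP at [0.198, -0.513, 0.219] pointing down, gripper open.
Joint ranges: [-3.03, 3.03], [-0.79, 2.21], [0.23, 2.52], [-1.04, 4.18], [0, 3.07], [-2.55, 2.55]. Speed limits (rad/s): [2.22, 2.22, 2.57, 3.14, 3.14, 3.14].

## Interface

Orientations are given as [roll, pitch, yaw] about the fixed x, y, z axes, in that order (R = Rz(yaw) Ry(pitch) Rx(roll)).
In Python, from station import ctrl gives the robot as it stands. The module is installed in compiled form; this text tells all that it offers.
- The arm moves only by the tool move_arm, never from a script. Its argument "targets" is a list of rows, each a list of 7 numbers: the opening, from -1 (shut) to 1 (fully open), then the shift along the tool's x, y, z in units of 50 mm (1.0 is 50 mm), then the turn, a rotation vector about the tool's x, y, z in rad. A call has 1 to 12 rows; each row is the pose to reach, as a shift and turn from the pose commanded when the call began, along the tool's axes at that moment; what a row does not reach only later rows make up. A row lasts 1/10 s, in which the tool goes at most 50 mm and 8.59 degrees, less where a joint would pass 70% of its speed; a pose out of reach is approached as far as the arm can. A call with a gripper value outside its range is refused whole. The fingers move at their own pace and stop on an object; "grip_force" is the grip in N (left out, the last holds). Time passes only in rows, so rows that repeat a pose let the fingers close. It gives the time, the measured TCP pose, the force, the opening and the grip force at its end, in the units of the state.
- ctrl.get_obs(): the state, without advancing time (a new reading comes with each control period).
- ctrl.camera(name): name is "side" or "top"; returns (picture, depth): 384x512x3 uint8, red, green, blue; 384x512 float32, m along the optical axis (not along the pixel's ray), 0 where there is no reading.
- ctrl.camera_params(name): a dict with "intrinsics" (3x3 intrinsics, pixels), "rvec" (rotation vector, rad) and "tvec" (3), from world to camera coordinates, as OpenCV has them. Camera axes: x right, y down, z forward; pixel columns grow to the right and rows downward; lengths in m; the calibration is good to about 2 mm. A picture is of the moment at which its call begins. camera_params takes no time and is no camera call.
- ctrl.hand_in(): hands the job in; it is judged then, once.
Trained networks look in the newest picture that a camera, given by its name, has taken for a name from the list of things; names that differ only in an ending like _2 or _b are one class to them, and where a whole thing is asked for, a point or a joint stands for the part that bears it (a point fixed in the world has none). Each returns a list of dicts, best first, with "score" (0 to 1); they miss things now and then, are a little off and sometimes report something else, mostly with a low value. They report only what shows in the picture. A call takes as long as a camera call.
- ctrl.cut_out(camera, target): "region" (384x512 bool, what is visible of it) and "point" ([column, row] in pixels, amid what is visible of it).
- ctrl.tip_of(camera, target): "point" ([column, row] in pixels: a listed point, or the origin of a listed thing).
The state is a dict: "time_s": time; "qpos": joint angles; "joint_vel": joint speeds; "tau": joint torques, N m; "ee_pos": TCP position; "eef_rot": TCP orientation; "force": force on the tool from outside, world axes, zero at the start; "moment": the same for the moment, N m; "grip_width": finger opening in m; "grip_force": force on a finger pad.
Only numpy, scipy, OpenCV 4.12 (cv2) and the standard library are available. Lean on these libraries where they do the work, as an engineer would, in place of code of your own. Each camera call takes 0.05 s, during which the arm holds its last target. There are 200 camera calls.

## Task

Unlock the green lockbox with the carving tools by dialing its combination: turn its dial clockwise until the white pointer stands on the red mark, then anticlockwise past the yellow mark to the blue mark, then clockwise again to the yellow mark, pausing for about half a second at each of the three. Let go of the dial with the pointer on the yellow mark, and leave the dial of the grey lockbox alone.

Things in the scene. Friction and masses are not known exactly. Their poses are not given: they have to be found in the camera images.
- green_box: Green steel lockbox, fixed: 154 deep (x) x 184 wide (y), lid top at 80 mm. Origin: centre of underside; x to its back (away from the robot at yaw 0). Black round plate centred on the lid (132 mm across, top at 84 mm) with marks 43 to 63 mm from the centre: yellow towards +x, red 0.7 rad clockwise of it from above, blue 0.7 rad anticlockwise; ignore grey ticks. The dial's axis is over the origin.
- green_box_grip (a point): Grip point on the green dial's axis, 111 mm above the table. Dial: aluminium disc 80 mm across, top at 91 mm, with a black grip bar on it, 64 long, 16 wide, from 91 to 127 mm above the table. The point turns with the dial: x along the bar to its pointer end (white stripe on top, white end face), y across the bar (pinch along y), z up.
- green_box_dial (a joint): Angle of the green dial in rad, growing clockwise from above: 0 with the pointer on yellow, +0.7 on red, -0.7 on blue. Starts between -0.35 and 0.35, stops at -1.25 and 1.25, turns with light friction (0.06 N m) and stays where it is left.
- grey_box_tip (a point): Pointer end of the dial on the grey lockbox, top of the bar: 127 mm above the table, 32 mm from that dial's axis. The grey box has the same shape and size as the green one and stands to its left or right. Leave its dial alone.

How it is judged:
By the outcome, as a careful person would: the job done as asked, in the order asked, and still so for the second after the job is handed in, with the robot touching nothing.
It also fails if it takes over 40 s, if anything falls off the work surface, if the arm or the gripper's body presses on something with over 40 N, if the wrist force passes 120 N, or if a joint passes its speed limit or range.

## Working session

There is one attempt and no reset: what is moved stays moved. The work goes in short steps, Python scripts to look and compute and a tool call to move; the robot and the scene stay as the last step left them, time stands still between calls to the robot, and variables do not carry over. Pictures are saved under pics/ and viewed, at most 10 in all, crops included, and the job is handed in when it is done.

Besides the shell and the picture viewer there is one more tool, called after ">>>" by a JSON object that holds its "fn" and its "kwargs", one argument or row to a line. move_arm: Moves the arm, as the interface text tells. Its arguments: {"type":"object","properties":{"targets":{"type":"array"},"grip_force":{"type":"number"}},"required":["targets"]}

```bash
mkdir -p pics; cat > h.py <<'E'
import numpy as np, cv2
from station import ctrl
def cam(n):
    p=ctrl.camera_params(n); K=np.array(p["intrinsics"]); R=cv2.Rodrigues(np.array(p["rvec"],float))[0]; t=np.array(p["tvec"],float).ravel()
    return K,R,t
def at_z(n,uv,z):
    K,R,t=cam(n); d=R.T@np.linalg.inv(K)@np.array([uv[0],uv[1],1.]); c=-R.T@t
    return c+d*(z-c[2])/d[2]
def proj(n,X):
    K,R,t=cam(n); return cv2.projectPoints(np.array(X,float).reshape(-1,3),cv2.Rodrigues(R)[0],t,K,None)[0].reshape(-1,2)
E
python3 - <<'E'
from h import *
for n in ("top","side"):
    im,d=ctrl.camera(n); cv2.imwrite(f"pics/{n}0.png",im[:,:,::-1])
    for nm,z in (("green_box_grip",.111),("grey_box_tip",.127),("green_box",0)):
        for r in ctrl.tip_of(n,nm)[:2]: print(n,nm,r["score"],r["point"],at_z(n,r["point"],z).round(4))
    for nm in ("green_box_dial","green_box"):
        for r in ctrl.cut_out(n,nm)[:2]: print(n,nm,"cut",r["score"],r["point"],r["region"].sum())
print(ctrl.get_obs())
E
```

```text
top green_box_grip 0.97 [132.3, 172.5] [0.5997 0.2072 0.111 ]
top grey_box_tip 0.66 [343.7, 164.4] [ 0.6138 -0.1718  0.127 ]
top green_box 0.73 [150.8, 181.4] [0.5975 0.2029 0.    ]
top green_box_dial cut 0.69 [134.7, 175.0] 1552
top green_box cut 0.69 [141.3, 177.1] 8500
side green_box_grip 0.92 [136.5, 261.2] [0.5994 0.2013 0.111 ]
side grey_box_tip 0.64 [293.0, 118.4] [ 0.6018 -0.1714  0.127 ]
side green_box 0.69 [150.3, 299.3] [0.5992 0.2008 0.    ]
side green_box_dial cut 0.75 [134.4, 272.1] 2336
side green_box cut 0.67 [143.2, 285.9] 14750
{'time_s': 0.6, 'qpos': array([-1.26960027e+00,  2.99887231e-01,  1.52099420e+00, -2.84612545e-06,
        1.32070590e+00, -6.66158840e-02]), 'joint_vel': array([-1.70684722e-03, -1.39410615e-03, -8.44369732e-04,  8.22336023e-04,
        9.29193980e-05,  1.22369159e-03]), 'tau': array([-5.85246908e-04, -5.31483972e+01, -3.52826035e+01,  7.08242669e-02,
        2.13908072e-02, -5.79323205e-05]), 'ee_pos': array([ 0.19775183, -0.51320996,  0.21945504]), 'eef_rot': array([3.14158753e+00, 3.10571138e-06, 3.67812642e-01]), 'force': array([0.45670799, 0.21751163, 0.10581185]), 'moment': array([0.04527792, 0.0136755 , 0.01411704]), 'grip_force': 0.0, 'grip_width': 0.09400780835337195}
```

```bash
python3 - <<'E'
import cv2
a=cv2.imread("pics/top0.png");b=cv2.imread("pics/side0.png")
c=cv2.resize(a[110:250,60:220],(640,560),interpolation=cv2.INTER_CUBIC)
cv2.imwrite("pics/c1.png",c)
E
```

```text
(no output)
```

View pics/top0.png

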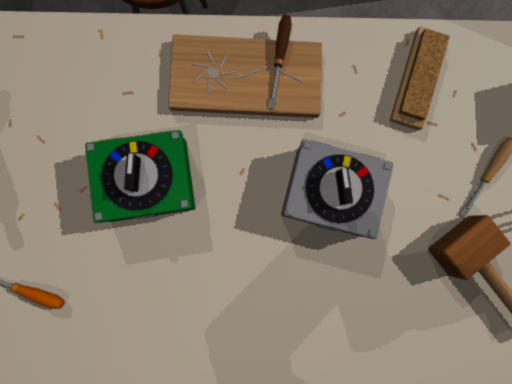

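View pics/c1.png

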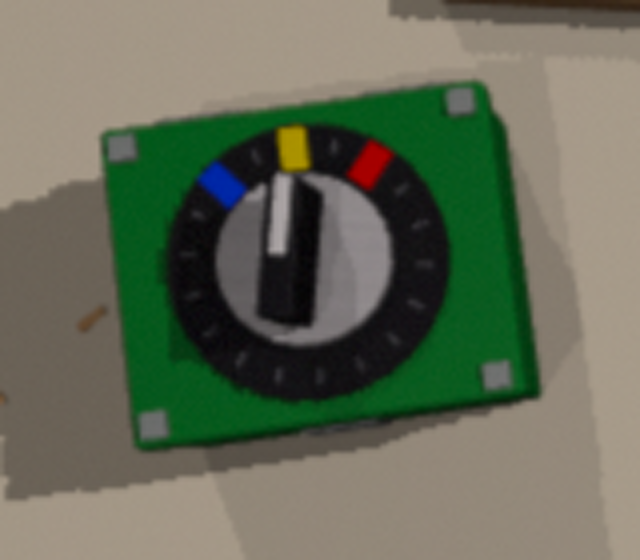

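View pics/side0.png

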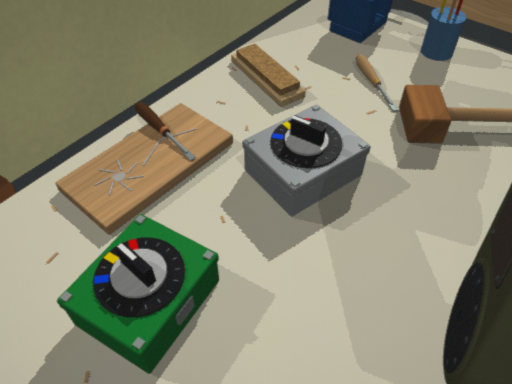

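The top view shows the green box at left: dial centre at about (133,174), yellow at (133,147), red at (152,152), blue at (115,156), and the white pointer stripe near yellow. The grey box is at about (341,188), on the right. Next I'll measure the box yaw, dial axis and pointer angle.

```bash
cat >> h.py <<'E'
from scipy.optimize import least_squares
def marks(n,im,c0=(.598,.203)):
    h=cv2.cvtColor(im,cv2.COLOR_RGB2HSV).astype(int); H,S,V=h[...,0],h[...,1],h[...,2]
    vv,uu=np.mgrid[:384,:512]; c=proj(n,[*c0,.09])[0]; near=np.hypot(uu-c[0],vv-c[1])<(60 if n=="side" else 45)
    M={"yellow":(H>20)&(H<32)&(S>180)&(V>120),"red":((H<6)|(H>174))&(S>180)&(V>90),"blue":(H>105)&(H<130)&(S>180)&(V>90)}
    out={}
    for k,m in M.items():
        m=m&near; m=m.astype(np.uint8); nl,l,st,ce=cv2.connectedComponentsWithStats(m)
        if nl<2: continue
        i=1+np.argmax(st[1:,4]); out[k]=(at_z(n,ce[i],.084),st[i,4])
    w=(V>140)&(S<60)&near
    return out,w
def fit(P):
    a={"yellow":0,"red":-.7,"blue":.7}
    f=lambda p:np.concatenate([p[:2]+.053*np.array([np.cos(p[2]+a[k]),np.sin(p[2]+a[k])])-P[k][0][:2] for k in P])
    s=least_squares(f,[.598,.203,0]); return s.x,np.abs(s.fun).max()
def pointer(n,w,c):
    vv,uu=np.nonzero(w); X=np.array([at_z(n,(u,v),.127)[:2] for u,v in zip(uu,vv)])
    X=X[np.linalg.norm(X-c,axis=1)<.036]
    if len(X)<5: return None
    m=X.mean(0); return np.arctan2(*(m-c)[::-1]),np.linalg.norm(m-c),len(X),X
E
python3 - <<'E'
from h import *
for n in ("top","side"):
    im=cv2.imread(f"pics/{n}0.png")[:,:,::-1].copy()
    P,w=marks(n,im); x,e=fit(P); print(n,{k:(v[0].round(4),v[1]) for k,v in P.items()},x.round(4),e)
    h=cv2.cvtColor(im,cv2.COLOR_RGB2HSV)
    p=pointer(n,w,x[:2]); 
    if p: print("ptr",p[:3],"pca",np.arctan2(*np.linalg.svd(p[3]-p[3].mean(0))[2][0][::-1]), "V max",h[...,2][w].max())
    # overlay predicted outline
    s=cv2.resize(im[:,:,::-1],None,fx=4,fy=4,interpolation=cv2.INTER_CUBIC); a=p[0] if p else x[2]
    t=np.linspace(0,2*np.pi,60); 
    L=[np.c_[x[0]+.066*np.cos(t),x[1]+.066*np.sin(t),0*t+.084]]
    b=np.array([[32,8],[32,-8],[-32,-8],[-32,8],[32,8]])*1e-3; Rr=np.array([[np.cos(a),-np.sin(a)],[np.sin(a),np.cos(a)]])
    L.append(np.c_[b@Rr.T+x[:2],np.full(5,.127)])
    for q in L: cv2.polylines(s,[np.int32(proj(n,q)*4+2)],False,(255,0,255),1)
    c=proj(n,[x[0],x[1],.1])[0]*4; u,v=int(c[0]),int(c[1]); cv2.imwrite(f"pics/o_{n}.png",s[max(v-280,0):v+280,max(u-300,0):u+300])
im=np.hstack([cv2.resize(cv2.imread(f"pics/o_{n}.png"),(400,400)) for n in ("top","side")]); cv2.imwrite("pics/o.png",im)
E
```

```text
top {'yellow': (array([0.6531, 0.2162, 0.084 ]), np.int32(62)), 'red': (array([0.6454, 0.1799, 0.084 ]), np.int32(73)), 'blue': (array([0.6352, 0.2483, 0.084 ]), np.int32(74))} [0.6004 0.2082 0.149 ] 0.0004725797134191301
ptr (np.float64(-0.7460706574315754), np.float64(0.01563753242766082), 89) pca 1.279547452503352 V max 168
side {'yellow': (array([0.6519, 0.2127, 0.084 ]), np.int32(100)), 'red': (array([0.6448, 0.1758, 0.084 ]), np.int32(81)), 'blue': (array([0.6336, 0.245 , 0.084 ]), np.int32(120))} [0.5993 0.204  0.1606] 0.0009989367558236317
ptr (np.float64(-2.3815096234145217), np.float64(0.008059449216842164), 412) pca -2.4976947507209615 V max 212
```

View pics/o.png

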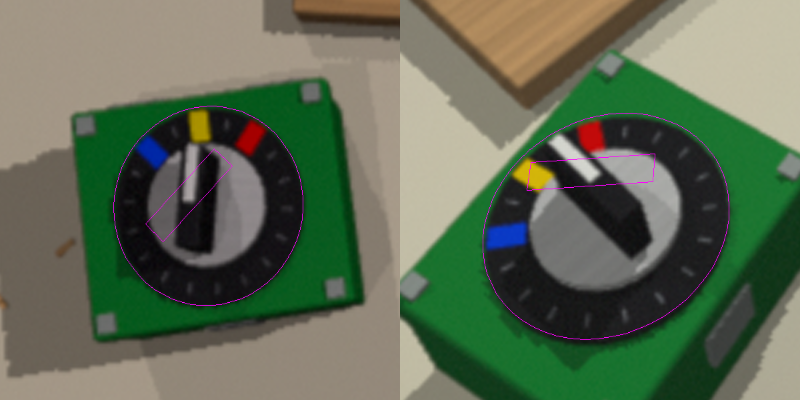

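The overlay of the dial plate fits in both views. The pointer mask caught the disc, so I'll tighten it to the brightest component.

```bash
cat >> h.py <<'E'
def stripe(n,im,c,thr=None):
    g=im.min(axis=2).astype(int)
    K=proj(n,[*c,.127])[0]; vv,uu=np.mgrid[:384,:512]; near=np.hypot(uu-K[0],vv-K[1])<(36 if n=="side" else 26)
    s=g*near; best=None
    thr=thr or np.percentile(g[near],97 if n=="top" else 95)-15
    nl,l,st,ce=cv2.connectedComponentsWithStats((s>thr).astype(np.uint8))
    i=1+np.argmax(st[1:,4]); v,u=np.nonzero(l==i); X=np.array([at_z(n,(a,b),.127)[:2] for a,b in zip(u,v)])
    m=X.mean(0); d=np.linalg.svd(X-m)[2][0]; d*=np.sign(d@(m-c)) or 1
    return np.arctan2(d[1],d[0]),m,np.ptp((X-m)@d),np.ptp((X-m)@[-d[1],d[0]]),len(X),thr,np.c_[u,v]
E
python3 - <<'E'
from h import *
for n,c in (("top",[.6004,.2082]),("side",[.5993,.204])):
    im=cv2.imread(f"pics/{n}0.png")[:,:,::-1].copy()
    for t in (None,150,165,180,190):
        try:
            r=stripe(n,im,np.array(c),t); print(n,"ang %.3f"%r[0],"m",r[1].round(4),"len %.4f wid %.4f"%r[2:4],r[4:6],"ctr->m ang %.3f"%np.arctan2(*(r[1]-c)[::-1]), "px",r[6].mean(0))
        except Exception as e: print(n,t,e)
E
```

```text
top ang -2.962 m [0.6021 0.1723] len 0.0538 wid 0.0163 (202, np.float64(123.0)) ctr->m ang -1.524 px [149.5049505  169.90594059]
top ang -0.056 m [0.6131 0.2072] len 0.0304 wid 0.0042 (46, 150) ctr->m ang -0.080 px [129.65217391 163.58695652]
top 165 attempt to get argmax of an empty sequence
top 180 attempt to get argmax of an empty sequence
top 190 attempt to get argmax of an empty sequence
side ang -3.044 m [0.5777 0.1885] len 0.0561 wid 0.0167 (290, np.float64(152.0)) ctr->m ang -2.518 px [151.91724138 257.27586207]
side ang -3.111 m [0.5765 0.189 ] len 0.0561 wid 0.0232 (314, 150) ctr->m ang -2.561 px [152.21656051 258.03503185]
side ang 3.122 m [0.569  0.1871] len 0.0256 wid 0.0135 (92, 165) ctr->m ang -2.632 px [156.98913043 260.        ]
side ang -0.050 m [0.6124 0.2041] len 0.0319 wid 0.0055 (75, 180) ctr->m ang 0.005 px [126.54666667 251.2       ]
side ang -0.049 m [0.6123 0.2039] len 0.0312 wid 0.0051 (70, 190) ctr->m ang -0.007 px [126.7        251.18571429]
```

Measured: dial axis is about (0.600, 0.206), box yaw about 0.155, and pointer heading about -0.05 in world, so the dial sits at about +0.2. I'll approach with tool yaw of about 3.09 (bar + π), which keeps joint 6 mid-range.

>>> {"fn": "move_arm", "kwargs": {
  "targets": [
    [1, 12.68, -10.53, 0, 0, 0, -2.72],
    [1, 12.68, -10.53, 0, 0, 0, -2.72],
    [1, 12.68, -10.53, 0, 0, 0, -2.72],
    [1, 12.68, -10.53, 0, 0, 0, -2.72],
    [1, 12.68, -10.53, 0, 0, 0, -2.72],
    [1, 12.68, -10.53, 0, 0, 0, -2.72],
    [1, 12.68, -10.53, 0, 0, 0, -2.72],
    [1, 12.68, -10.53, 0, 0, 0, -2.72],
    [1, 12.68, -10.53, 0, 0, 0, -2.72],
    [1, 12.68, -10.53, 0, 0, 0, -2.72],
    [1, 12.68, -10.53, 0, 0, 0, -2.72],
    [1, 12.68, -10.53, 0, 0, 0, -2.72]
  ],
  "grip_force": 25
}}

```text
time_s: 1.8
ee_pos: [0.4913, 0.0126, 0.2197]
eef_rot: [3.141, 0.0, 2.174]
force: [0.0, -0.8, 0.4]
grip_width: 0.0939
grip_force: 0.0
```

```bash
cat >> h.py <<'E'
def go(pos,yaw):
    o=ctrl.get_obs(); R0=R_(o["eef_rot"]); d=R0.T@(np.array(pos)-o["ee_pos"])/.05
    w=cv2.Rodrigues(R0.T@R_([np.pi,0,yaw]))[0].ravel(); print("t %.2f"%o["time_s"],"pos",o["ee_pos"].round(4),"rot",o["eef_rot"].round(4),"q",o["qpos"].round(3),"F",o["force"].round(1),"M",o["moment"].round(2),"w %.4f gf %.1f"%(o["grip_width"],o["grip_force"])); print("shift",d.round(3),"turn",w.round(3))
def R_(e):
    from scipy.spatial.transform import Rotation as Q
    return Q.from_euler("xyz",e).as_matrix()
E
python3 -c "
from h import *
go([.6,.206,.22],np.pi-.05)"
```

```text
t 1.80 pos [0.4913 0.0126 0.2197] rot [3.1411e+00 4.0000e-04 2.1742e+00] q [-0.049  0.169  1.682 -0.     1.29  -0.652] F [ 0.  -0.8  0.4] M [-0.01 -0.11 -0.01] w 0.0939 gf 0.0
shift [ 1.952  3.985 -0.005] turn [ 0.     0.001 -0.917]
```

>>> {"fn": "move_arm", "kwargs": {
  "targets": [
    [1, 1.95, 3.98, 0, 0, 0, -0.917],
    [1, 1.95, 3.98, 0, 0, 0, -0.917],
    [1, 1.95, 3.98, 0, 0, 0, -0.917],
    [1, 1.95, 3.98, 0, 0, 0, -0.917],
    [1, 1.95, 3.98, 0, 0, 0, -0.917],
    [1, 1.95, 3.98, 0, 0, 0, -0.917],
    [1, 1.95, 3.98, 0, 0, 0, -0.917],
    [1, 1.95, 3.98, 0, 0, 0, -0.917],
    [1, 1.95, 3.98, 0, 0, 0, -0.917]
  ]
}}

```text
time_s: 2.7
ee_pos: [0.6004, 0.2025, 0.2197]
eef_rot: [3.141, 0.0, 3.081]
force: [-0.0, 0.4, -0.7]
grip_width: 0.0939
grip_force: 0.0
```

```bash
python3 -c "
from h import *
go([.6,.206,.11],np.pi-.05)"
```

```text
t 2.70 pos [0.6004 0.2025 0.2197] rot [3.1415e+00 2.0000e-04 3.0807e+00] q [ 0.267  0.489  1.26   0.     1.393 -1.242] F [-0.   0.4 -0.7] M [ 0.03 -0.18  0.04] w 0.0939 gf 0.0
shift [0.012 0.07  2.194] turn [ 0.     0.    -0.011]
```

>>> {"fn": "move_arm", "kwargs": {
  "targets": [
    [1, 0.01, 0.07, 0.6, 0, 0, 0],
    [1, 0.01, 0.07, 1.2, 0, 0, 0],
    [1, 0.01, 0.07, 1.3, 0, 0, 0],
    [1, 0.01, 0.07, 1.3, 0, 0, 0]
  ]
}}

```text
time_s: 3.1
ee_pos: [0.6, 0.2061, 0.1545]
eef_rot: [-3.141, -0.001, 3.083]
force: [-0.3, 1.1, 0.5]
grip_width: 0.0938
grip_force: 0.0
```

```bash
python3 -c "
from h import *
go([.6,.206,.11],np.pi-.05)
for n in ('side','top'):
    im,_=ctrl.camera(n); cv2.imwrite(f'pics/{n}1.png',im[:,:,::-1])
    for r in ctrl.tip_of(n,'green_box_grip')[:1]: print(r['score'],at_z(n,r['point'],.111))
"
```

```text
t 3.10 pos [0.6    0.2061 0.1545] rot [-3.1413e+00 -8.0000e-04  3.0830e+00] q [ 0.273  0.543  1.333  0.     1.267 -1.239] F [-0.3  1.1  0.5] M [ 0.02 -0.15 -0.02] w 0.0938 gf 0.0
shift [-0.    -0.002  0.891] turn [-0.    -0.001 -0.009]
0.63 [0.60166372 0.2088142  0.111     ]
```

View pics/side1.png

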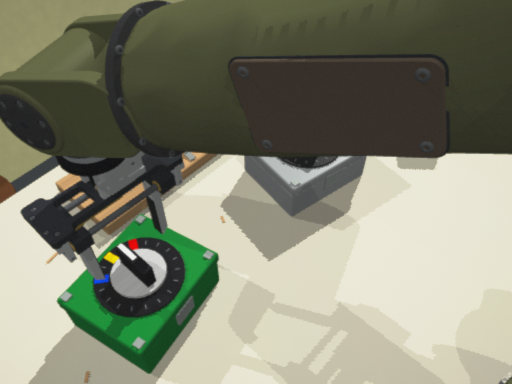

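The side view shows the fingers straddling the bar: tips near (100,275) and (160,228), dial at (137,268), fingers across the bar as intended. Next I descend and close gently.

>>> {"fn": "move_arm", "kwargs": {
  "targets": [
    [1, 0, 0, 0.45, 0, 0, -0.009],
    [1, 0, 0, 0.88, 0, 0, -0.009],
    [1, 0, 0, 0.88, 0, 0, -0.009],
    [-0.4, 0, 0, 0.88, 0, 0, -0.009],
    [-0.4, 0, 0, 0.88, 0, 0, -0.009],
    [-1, 0, 0, 0.88, 0, 0, -0.009],
    [-1, 0, 0, 0.88, 0, 0, -0.009],
    [-1, 0, 0, 0.88, 0, 0, -0.009],
    [-1, 0, 0, 0.88, 0, 0, -0.009],
    [-1, 0, 0, 0.88, 0, 0, -0.009]
  ],
  "grip_force": 10
}}

```text
time_s: 4.3
ee_pos: [0.6001, 0.2065, 0.1105]
eef_rot: [3.142, 0.0, 3.094]
force: [0.2, 0.3, 0.7]
grip_width: 0.0411
grip_force: 0.0
```

```bash
python3 -c "
from h import *
go([.6,.206,.11],np.pi-.05)"
```

```text
t 4.30 pos [0.6001 0.2065 0.1105] rot [3.1415 0.     3.0938] q [ 0.274  0.587  1.372  0.     1.182 -1.249] F [0.2 0.3 0.7] M [ 0.06 -0.1   0.01] w 0.0411 gf 0.0
shift [ 0.002 -0.01   0.01 ] turn [0.    0.    0.002]
```

>>> {"fn": "move_arm", "kwargs": {
  "targets": [
    [-1, 0, 0, 0, 0, 0, 0],
    [-1, 0, 0, 0, 0, 0, 0],
    [-1, 0, 0, 0, 0, 0, 0],
    [-1, 0, 0, 0, 0, 0, 0],
    [-1, 0, 0, 0, 0, 0, 0]
  ]
}}

```text
time_s: 4.8
ee_pos: [0.6001, 0.2063, 0.1104]
eef_rot: [-3.141, -0.0, 3.094]
force: [-0.6, -0.9, 0.1]
grip_width: 0.0161
grip_force: 10.0
```

```bash
python3 -c "
from h import *
go([.6,.206,.11],np.pi-.05)"
```

```text
t 4.80 pos [0.6001 0.2063 0.1104] rot [-3.1414e+00 -1.0000e-04  3.0937e+00] q [ 0.273  0.587  1.372 -0.     1.182 -1.249] F [-0.6 -0.9  0.1] M [-0.22 -0.09 -0.04] w 0.0161 gf 10.0
shift [ 0.002 -0.006  0.009] turn [-0.    -0.     0.002]
```

Gripped cleanly: width 16.1 mm with small side forces. Clockwise from 0.203 to red takes a turn of +0.497 about tool z.

>>> {"fn": "move_arm", "kwargs": {
  "targets": [
    [-1, 0, 0, 0, 0, 0, 0],
    [-1, 0, 0, 0, 0, 0, 0.1],
    [-1, 0, 0, 0, 0, 0, 0.2],
    [-1, 0, 0, 0, 0, 0, 0.3],
    [-1, 0, 0, 0, 0, 0, 0.4],
    [-1, 0, 0, 0, 0, 0, 0.47],
    [-1, 0, 0, 0, 0, 0, 0.497],
    [-1, 0, 0, 0, 0, 0, 0.497],
    [-1, 0, 0, 0, 0, 0, 0.497],
    [-1, 0, 0, 0, 0, 0, 0.497]
  ],
  "grip_force": 25
}}

```text
time_s: 5.8
ee_pos: [0.5999, 0.2057, 0.1104]
eef_rot: [-3.14, -0.0, 2.596]
force: [-2.5, -7.2, 2.1]
grip_width: 0.0159
grip_force: 25.0
```

```bash
python3 - <<'E'
from h import *
go([.6,.206,.11],np.pi+.153-.7)
im,_=ctrl.camera("side"); c=proj("side",[.6,.204,.1])[0].astype(int)
cv2.imwrite("pics/red.png",cv2.resize(im[c[1]-90:c[1]+60,max(c[0]-90,0):c[0]+110,::-1],(800,600),interpolation=cv2.INTER_CUBIC))
P,w=marks("side",im); print({k:(v[0].round(4),v[1]) for k,v in P.items()})
E
```

```text
t 5.80 pos [0.5999 0.2057 0.1104] rot [-3.1402e+00 -1.0000e-04  2.5965e+00] q [ 2.730e-01  5.870e-01  1.373e+00 -1.000e-03  1.183e+00 -7.520e-01] F [-2.5 -7.2  2.1] M [-1.03  0.27 -0.04] w 0.0159 gf 25.0
shift [0.002 0.005 0.009] turn [-0.001 -0.     0.002]
{'yellow': (array([0.6525, 0.2135, 0.084 ]), np.int32(93)), 'blue': (array([0.6336, 0.2451, 0.084 ]), np.int32(122))}
```

View pics/red.png

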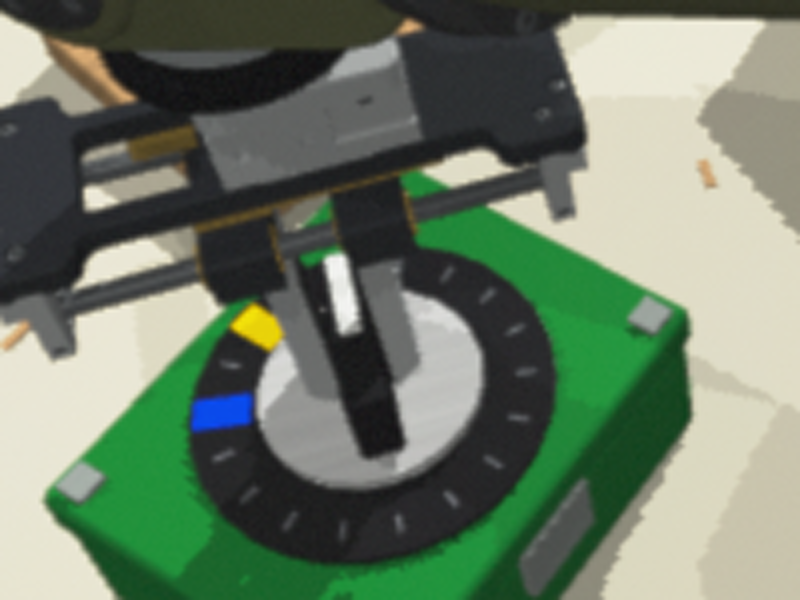

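The bar turned with the gripper. The stripe runs from (348,330) to (338,258), with red hidden behind the fingers and yellow at (257,327). I'll measure the stripe heading.

```bash
python3 - <<'E'
from h import *
im,_=ctrl.camera("side"); c=np.array([.5993,.204])
for t in (180,190,200):
    r=stripe("side",im,c,t); print("ang %.3f"%r[0],"m",r[1].round(4),"len %.4f wid %.4f"%r[2:4],r[4:6],"ctr->m %.3f"%np.arctan2(*(r[1]-c)[::-1]))
E
```

```text
ang 2.351 m [0.5605 0.198 ] len 0.0616 wid 0.0253 (476, 180) ctr->m -2.988
ang -1.964 m [0.5496 0.2086] len 0.0212 wid 0.0111 (86, 190) ctr->m 3.048
ang -0.550 m [0.6116 0.1969] len 0.0305 wid 0.0060 (78, 200) ctr->m -0.523
```

Stripe heading is -0.550 against the wanted -0.547. I'll hold here a little longer, then turn anticlockwise by 1.4 to blue.

>>> {"fn": "move_arm", "kwargs": {
  "targets": [
    [-1, 0, 0, 0, 0, 0, 0],
    [-1, 0, 0, 0, 0, 0, 0],
    [-1, 0, 0, 0, 0, 0, 0],
    [-1, 0, 0, 0, 0, 0, -0.1],
    [-1, 0, 0, 0, 0, 0, -0.22],
    [-1, 0, 0, 0, 0, 0, -0.34],
    [-1, 0, 0, 0, 0, 0, -0.46],
    [-1, 0, 0, 0, 0, 0, -0.58],
    [-1, 0, 0, 0, 0, 0, -0.7],
    [-1, 0, 0, 0, 0, 0, -0.82],
    [-1, 0, 0, 0, 0, 0, -0.94],
    [-1, 0, 0, 0, 0, 0, -1.06]
  ]
}}

```text
time_s: 7.1
ee_pos: [0.5999, 0.207, 0.1104]
eef_rot: [3.141, 0.0, -2.621]
force: [-1.2, 3.6, 0.4]
grip_width: 0.0159
grip_force: 25.0
```

>>> {"fn": "move_arm", "kwargs": {
  "targets": [
    [-1, 0, 0, 0, 0, 0, -0.12],
    [-1, 0, 0, 0, 0, 0, -0.24],
    [-1, 0, 0, 0, 0, 0, -0.31],
    [-1, 0, 0, 0, 0, 0, -0.34],
    [-1, 0, 0, 0, 0, 0, -0.34],
    [-1, 0, 0, 0, 0, 0, -0.34],
    [-1, 0, 0, 0, 0, 0, -0.34]
  ]
}}

```text
time_s: 7.8
ee_pos: [0.5996, 0.2074, 0.1104]
eef_rot: [3.14, 0.0, -2.286]
force: [-3.7, 4.3, 0.9]
grip_width: 0.0161
grip_force: 25.0
```

```bash
python3 - <<'E'
from h import *
go([.6,.206,.11],np.pi+.153+.7)
im,_=ctrl.camera("side"); c=np.array([.5993,.204]); cv2.imwrite("pics/blue.png",im[:,:,::-1])
for t in (180,190,200):
    r=stripe("side",im,c,t); print("ang %.3f"%r[0],"m",r[1].round(4),"len %.4f wid %.4f"%r[2:4],r[4:6],"ctr->m %.3f"%np.arctan2(*(r[1]-c)[::-1]))
E
```

```text
t 7.80 pos [0.5996 0.2074 0.1104] rot [ 3.1402e+00  3.0000e-04 -2.2858e+00] q [ 2.750e-01  5.870e-01  1.373e+00  1.000e-03  1.183e+00 -2.152e+00] F [-3.7  4.3  0.9] M [0.91 0.51 0.09] w 0.0161 gf 25.0
shift [ 0.016 -0.024  0.008] turn [0.001 0.    0.003]
ang 2.246 m [0.5533 0.1943] len 0.0484 wid 0.0134 (112, 180) ctr->m -2.934
ang 2.464 m [0.5566 0.1892] len 0.0372 wid 0.0061 (68, 190) ctr->m -2.807
ang 2.752 m [0.5638 0.1832] len 0.0154 wid 0.0042 (25, 200) ctr->m -2.611
```

Gripper heading is 0.856, on blue (0.855), and the grip is still tight. I'll hold a bit longer, then turn clockwise by 0.7 to yellow.

>>> {"fn": "move_arm", "kwargs": {
  "targets": [
    [-1, 0, 0, 0, 0, 0, 0],
    [-1, 0, 0, 0, 0, 0, 0],
    [-1, 0, 0, 0, 0, 0, 0.1],
    [-1, 0, 0, 0, 0, 0, 0.22],
    [-1, 0, 0, 0, 0, 0, 0.34],
    [-1, 0, 0, 0, 0, 0, 0.46],
    [-1, 0, 0, 0, 0, 0, 0.58],
    [-1, 0, 0, 0, 0, 0, 0.67],
    [-1, 0, 0, 0, 0, 0, 0.7],
    [-1, 0, 0, 0, 0, 0, 0.7],
    [-1, 0, 0, 0, 0, 0, 0.7],
    [-1, 0, 0, 0, 0, 0, 0.7]
  ]
}}

```text
time_s: 9.05
ee_pos: [0.6001, 0.2066, 0.1104]
eef_rot: [3.141, -0.0, -2.985]
force: [0.4, 0.7, -0.1]
grip_width: 0.016
grip_force: 25.0
```

```bash
python3 - <<'E'
from h import *
go([.6,.206,.11],np.pi+.153)
im,_=ctrl.camera("side"); c=np.array([.5993,.204]); p=proj("side",[.6,.204,.1])[0].astype(int)
for t in (180,190,200,210):
    r=stripe("side",im,c,t); print("ang %.3f"%r[0],"m",r[1].round(4),"len %.4f wid %.4f"%r[2:4],r[4:6],"ctr->m %.3f"%np.arctan2(*(r[1]-c)[::-1]))
a=cv2.imread("pics/blue.png")
f=lambda i:cv2.resize(i[p[1]-75:p[1]+75,p[0]-50:p[0]+50],(400,600),interpolation=cv2.INTER_CUBIC)
cv2.imwrite("pics/by.png",np.hstack([f(a),f(im[:,:,::-1])]))
E
```

```text
t 9.05 pos [0.6001 0.2066 0.1104] rot [ 3.1414 -0.     -2.985 ] q [ 0.274  0.587  1.372  0.     1.182 -1.454] F [ 0.4  0.7 -0.1] M [ 0.28 -0.08 -0.05] w 0.0160 gf 25.0
shift [ 0.003 -0.011  0.009] turn [ 0.    -0.     0.004]
ang 2.740 m [0.565  0.1896] len 0.0548 wid 0.0208 (257, 180) ctr->m -2.744
ang 2.914 m [0.5709 0.1866] len 0.0390 wid 0.0139 (171, 190) ctr->m -2.591
ang 3.118 m [0.5741 0.185 ] len 0.0328 wid 0.0128 (126, 200) ctr->m -2.495
ang -3.116 m [0.5735 0.185 ] len 0.0272 wid 0.0111 (93, 210) ctr->m -2.505
```

View pics/by.png

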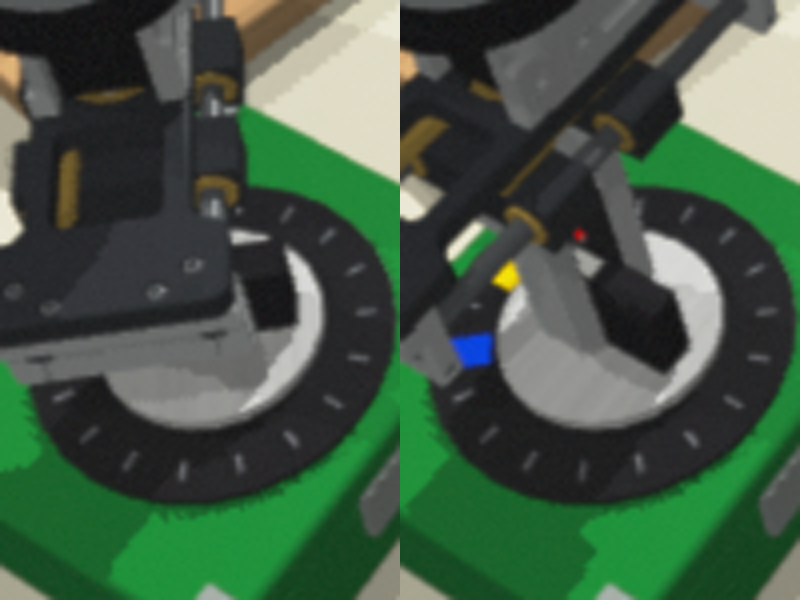

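In the left half (blue) the bar points left behind the gripper. In the right half (yellow) the bar is held between the fingers, with its stripe at about (588,262) in line towards yellow at (508,275). I'll hold, open and lift.

>>> {"fn": "move_arm", "kwargs": {
  "targets": [
    [-1, 0, 0, 0, 0, 0, 0],
    [-1, 0, 0, 0, 0, 0, 0],
    [-1, 0, 0, 0, 0, 0, 0],
    [-0.2, 0, 0, 0, 0, 0, 0],
    [-0.2, 0, 0, 0, 0, 0, 0],
    [-0.2, 0, 0, 0, 0, 0, 0],
    [-0.2, 0, 0, 0, 0, 0, 0],
    [-0.2, 0, 0, 0, 0, 0, 0],
    [-0.2, 0, 0, -0.4, 0, 0, 0],
    [-0.2, 0, 0, -0.9, 0, 0, 0],
    [-0.2, 0, 0, -1.6, 0, 0, 0],
    [-0.2, 0, 0, -2.4, 0, 0, 0]
  ]
}}

```text
time_s: 10.3
ee_pos: [0.5997, 0.2063, 0.231]
eef_rot: [-3.141, -0.002, -2.986]
force: [0.4, 0.7, -0.1]
grip_width: 0.0377
grip_force: 0.0
```

>>> {"fn": "move_arm", "kwargs": {
  "targets": [
    [-0.2, 0, -0.8, 0, 0, 0, 0],
    [-0.2, 0, -1.6, 0, 0, 0, 0],
    [-0.2, 0, -2.4, 0, 0, 0, 0],
    [-0.2, 0, -3.2, 0, 0, 0, 0],
    [-0.2, 0, -4, 0, 0, 0, 0],
    [-0.2, 0, -4, 0, 0, 0, 0],
    [-0.2, 0, -4, 0, 0, 0, 0]
  ]
}}

```text
time_s: 11.0
ee_pos: [0.631, 0.0084, 0.2303]
eef_rot: [3.141, -0.0, -2.988]
force: [0.4, 0.4, -0.5]
grip_width: 0.0378
grip_force: 0.0
```

```bash
python3 - <<'E'
from h import *
go([.6,.206,.22],np.pi+.153)
for n,c,T in (("top",[.6004,.2082],(135,145,150,155)),("side",[.5993,.204],(180,190,200))):
    im,_=ctrl.camera(n); cv2.imwrite(f"pics/{n}9.png",im[:,:,::-1]); P,w=marks(n,im)
    if len(P)==3: print(n,fit(P))
    for t in T:
        try: r=stripe(n,im,np.array(c),t); print(n,"ang %.3f"%r[0],"m",r[1].round(4),"len %.4f wid %.4f"%r[2:4],r[4:6])
        except Exception as e: print(e)
f=lambda n,p,s:cv2.resize(cv2.imread(f"pics/{n}9.png")[p[1]-s:p[1]+s,p[0]-s:p[0]+s],(400,400),interpolation=cv2.INTER_CUBIC)
cv2.imwrite("pics/end.png",np.hstack([f("top",(134,174),60),f("side",(137,270),90)]))
E
```

```text
t 11.00 pos [0.631  0.0084 0.2303] rot [ 3.1414e+00 -1.0000e-04 -2.9879e+00] q [-0.045  0.477  1.253  0.     1.412 -1.769] F [ 0.4  0.4 -0.5] M [ 0.09 -0.13  0.05] w 0.0378 gf 0.0
shift [0.008 4.001 0.208] turn [ 0.    -0.     0.001]
top ang -2.879 m [0.5885 0.2208] len 0.0672 wid 0.0257 (266, 135)
top ang 0.157 m [0.6151 0.2105] len 0.0343 wid 0.0074 (81, 145)
top ang 0.160 m [0.6149 0.2104] len 0.0343 wid 0.0070 (77, 150)
top ang 0.171 m [0.6152 0.2104] len 0.0343 wid 0.0071 (75, 155)
side (array([0.59944232, 0.20454504, 0.15841286]), np.float64(0.0008525974611786336))
side ang 0.171 m [0.617  0.2077] len 0.0246 wid 0.0062 (64, 180)
side ang 0.156 m [0.6165 0.2076] len 0.0235 wid 0.0054 (56, 190)
side ang 0.160 m [0.6166 0.2075] len 0.0235 wid 0.0050 (53, 200)
```

View pics/end.png

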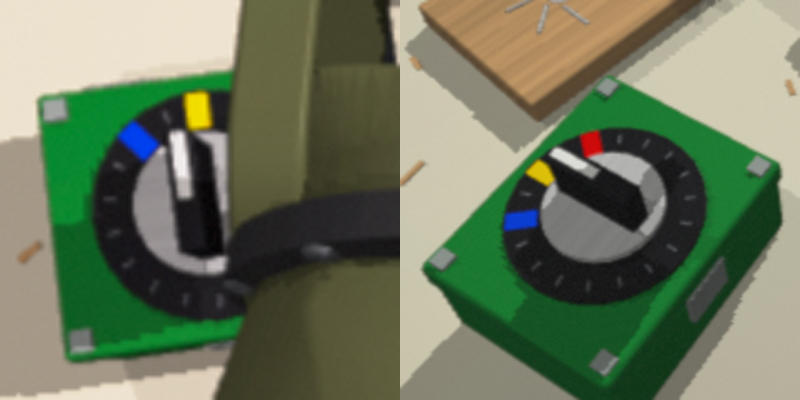

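The final view shows the pointer heading at 0.157–0.171, with yellow at about 0.155. The apparent offsets in the picture come from the bar's height (parallax). The arm is clear, so I'm handing in.

```bash
python3 -c "
from station import ctrl
print(ctrl.hand_in())"
```

```text
the job is handed in; nothing more can be done
None
```

I dialed the green lockbox red → blue → yellow, pausing at each mark, and let go with the pointer on yellow (within about 0.02 rad in the final images). The grey dial was not touched, and the job was handed in at about 11 s.

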